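# Change-over of a tube rotator: take its disc off the shaft and stack it with the spares

## Task

The tube rotator has finished its run and the retaining nut is already off: slide the tube disc off the open end of its shaft, lay it flat on the bench with its hub upwards and let go of it. Then pick it up again and stack it squarely, hub up, on the pile of spare discs of the same size. Leave that pile standing where it is and do not disturb the other things on the bench.

Things in the scene. Friction and masses are not known exactly. Their poses are not given: they have to be found in the camera images.
- rotator: tube rotator, fixed: off-white motor housing 120 x 120 mm, top at 176 mm, on a white foot (x -120 to 85 mm, y +-75 mm, 26 mm high). Origin on the bench under the housing, z up; the shaft points along -x, level, 130 mm up. From the front face (x = -45 mm) a black sleeve 28 mm across runs to its shoulder at x = -100 mm, then bare steel shaft 16 mm across to x = -165 mm. Does not turn
- shaft_tip (a point): centre of the free end of the steel shaft, 130 mm above the bench; axes as those of the rotator, so -x points out of the open end. At the start the tube disc hangs on the shaft, hub towards this end, loose to slide (2.5 mm play all round); its plain face is 1 to 16 mm from the shoulder, so 17 to 32 mm of shaft stick out beyond its hub
- tube_disc: white plastic disc 130 mm across, 8 mm thick, with twelve grommeted holes 45 mm from the axis and a plain 11 mm rim; on one face a central hub 46 mm across and 24 mm high; a 21 mm bore right through; about 170 g. Origin on the axis in the plain face, z along the axis to the hub end (z = 32 mm)
- large_spare_low: lower disc of the pile of two large spares, lying on the bench hub up, loose, identical to the tube disc; origin at the centre of its underside, z up
- large_spare_top: upper disc of that pile, identical, hub up, its underside on the hub of the lower one (32 mm above the bench); its hub end is 64 mm above the bench; origin at the centre of its underside, z up. Discs do not lock together: each just rests on the hub below
- small_spare_low: lower disc of the pile of two small spares, on the bench: the same kind of disc but only 96 mm across (8 mm plate, hub 46 mm across and 24 mm high, eight holes); origin on the axis at its underside, z up towards the hub end
- small_spare_top: upper disc of the pile of two small spares: the same kind of disc but only 96 mm across (8 mm plate, hub 46 mm across and 24 mm high, eight holes); origin on the axis at its underside, z up towards the hub end
- wash_bottle: white wash bottle, 70 mm across, red cap and bent spout, about 190 mm tall, loose; origin at the centre of its base, z up
- dropper_bottle: amber dropper bottle with a paper label, 56 mm across, 140 mm tall, loose; origin at the centre of its base, z up
- beaker: empty glass beaker, 68 mm across, 88 mm tall, loose; origin at the centre of its base, z up
- culture_dishes: two closed culture dishes one on the other, 90 mm across, 31 mm tall, one loose piece; origin at the centre of the base, z up
- tube_rack: aluminium rack of capped tubes, 75 x 190 mm (x, y), 98 mm tall, loose; origin at the centre of its base, z up
- slide_box: closed grey slide box with a black lid, 99 x 179 mm (x, y), 39 mm tall, loose; origin at the centre of its base, z up

How it is judged:
On the way:
1. the tube disc lies flat on the bench, hub up, let go of and at rest (angle between tube_disc's own z axis and vertical below 0.08 rad and height (world z) of tube_disc below 0.008 m and contact force between the fingers and tube_disc below 0.3 N and linear speed of tube_disc below 0.02 m/s and angular speed of tube_disc below 0.2 rad/s), for 0.2 s.
At the end, for the whole second after the job is handed in: The tube disc rests hub up and level (within 0.06 rad) on the hub of the upper large spare, its axis within 8 mm of that disc's axis, let go of and at rest; the two large spares are still aligned within 8 mm and within 20 mm of where they stood (horizontal distance between tube_disc and large_spare_top below 0.008 m and z of tube_disc in the frame of large_spare_top between 0.028 and 0.036 m and angle between each of tube_disc, large_spare_top's own z axis and vertical below 0.06 rad and horizontal distance between large_spare_top and large_spare_low below 0.008 m and distance of each of large_spare_low, large_spare_top from where it was at the start of the episode below 0.02 m and linear speed of tube_disc below 0.02 m/s and angular speed of tube_disc below 0.2 rad/s and contact force between the fingers and tube_disc below 0.3 N); the robot touches nothing.
It fails at once if the pile of small spares is shifted by more than 30 mm (distance of any of small_spare_low, small_spare_top from where it was at the start of the episode above 0.03 m).
It fails at once if one of the other things on the bench (bottles, beaker, dishes, tube rack, slide box) is shifted by more than 30 mm (distance of any of wash_bottle, dropper_bottle, beaker, culture_dishes, tube_rack, slide_box from where it was at the start of the episode above 0.03 m).
It also fails if it takes over 58 s, if anything falls off the work surface, if the arm or the gripper's body presses on something with over 40 N, if the wrist force passes 120 N, or if a joint passes its speed limit or range.

## Robot

A 6-joint arm with a two-finger parallel gripper is mounted at the origin on the work surface. World frame = base frame: x ahead of the robot, y to its left, z up, the work surface at z = 0. Lengths are in m, angles in rad, forces in N, time in s.
With the tool pointing down it reaches from about 0.15 to 0.775 m from the base axis. Payload 6.1 kg.
Tool frame: the origin (TCP) lies on the centre line of the jaws, within the pads' length; the fingertips stand 17 mm ahead of it and the grasp point (between the pads) lies 2 mm behind it; z points along the fingers, y is the line along which they close (so a half turn about z gives the same grasp; the last joint's range is limited). The gripper opens to 85 mm and grips with 20 to 120 N. Pads are 22 mm wide; open, the fingers measure 114 mm over their backs; the gripper's body (76 mm by 85 mm) begins 54 mm behind the grasp point. The pads swing forward as they close: fully open they stand 13 mm farther back than shut.
Start: joints at [-1.102, 0.126, -0.04, 1.405, 0, 1.571], TCP at [0.237, -0.468, 0.248] pointing down, gripper open.
Joint ranges: [-2.72, 2.72], [-0.95, 1.95], [-1.27, 1.35], [-1.78, 2.02], [-1.46, 1.47], [-3.14, 3.14]. Speed limits (rad/s): [2.39, 2.39, 3.01, 3.14, 3.14, 3.14].

## Interface

Orientations are given as a 3x3 rotation matrix whose columns are the frame's x, y, z axes.
In Python, from plant import r, cam gives the robot as it stands (r), with the cameras (cam).
- The arm moves only by the shell command python3 jog.py 'ROWS' [OPENING]. ROWS is a JSON list of rows, 1 to 5 of them, each of 6 numbers: dx, dy, dz in m, then a rotation vector rx, ry, rz in rad; each row shifts and turns the commanded pose from where the row before left it, along the tool's axes as they then stand; what a row does not reach is not made up. A row lasts 1/10 s, in which the tool goes at most 0.05 m and 0.15 rad, less where a joint would pass 70% of its speed; a pose out of reach is approached as far as the arm can. OPENING is the opening from 0.0 (shut) to 1.0 (fully open), set as the command begins (- or left out keeps the last). The fingers move at their own pace and stop on an object; the grip force is fixed at half the most. Time passes only in rows, so rows that do not move let the fingers close. It prints the time, the measured TCP pose, the force, the opening and the grip force at its end.
- r.get_state(): the state, without advancing time (a new reading comes with each control period).
- cam.read_camera(name): name is "scene" or "top" or "wrist"; returns (picture, depth): 480x640x3 uint8, blue, green, red; 480x640 float32, m along the optical axis (not along the pixel's ray), 0 where there is no reading.
- cam.camera_info(name): a dict with "fx", "fy", "cx", "cy" (pixels), "R" (3x3) and "t" (3): a world point X has camera coordinates R X + t; the wrist camera has in their place "hand_eye" (4x4, takes a point from camera to tool coordinates, whose origin is the TCP and whose axes are the flange's). Camera axes: x right, y down, z forward; pixel columns grow to the right and rows downward; lengths in m; the calibration is good to about 2 mm. A picture is of the moment at which its call begins: read the wrist's pose just before it. camera_info takes no time and is no camera call.
- r.hand_in(): hands the job in; it is judged then, once.
The state is a dict: "clock": time; "joint_positions": joint angles; "joint_velocities": joint speeds; "effort": joint torques, N m; "position": TCP position; "tool_rot": TCP orientation; "force": force on the tool from outside, world axes, zero at the start; "moment": the same for the moment, N m; "width": opening from 0.0 (shut) to 1.0 (fully open); "finger_force": force on a finger pad.
Only numpy, scipy, OpenCV 4.12 (cv2) and the standard library are available. Lean on these libraries where they do the work, as an engineer would, in place of code of your own. Each camera call takes 0.05 s, during which the arm holds its last target. There are 200 camera calls.

## Working session

There is one attempt and no reset: what is moved stays moved. The work goes in short steps, Python scripts to look and compute and a shell command to move; the robot and the scene stay as the last step left them, time stands still between calls to the robot, and variables do not carry over. Pictures are saved under pics/ and viewed, at most 10 in all, crops included, and the job is handed in when it is done.

```bash
ls; mkdir -p pics; cat > h.py <<'E'
import numpy as np, cv2
from plant import r, cam
def pt(name,u,v,d,T=None):
    c=cam.camera_info(name); p=np.array([(u-c["cx"])/c["fx"]*d,(v-c["cy"])/c["fy"]*d,d])
    if name!="wrist": return np.array(c["R"]).T@(p-np.array(c["t"]))
    q=np.array(c["hand_eye"])@np.r_[p,1]
    return T[0]+T[1]@q[:3]
def cloud(name,d,T=None):
    v,u=np.mgrid[:480,:640]; c=cam.camera_info(name)
    p=np.stack([(u-c["cx"])/c["fx"]*d,(v-c["cy"])/c["fy"]*d,d],-1)
    if name!="wrist": return (p-np.array(c["t"]))@np.array(c["R"])
    H=np.array(c["hand_eye"]); return (p@H[:3,:3].T+H[:3,3])@T[1].T+T[0]
def pose():
    s=r.get_state(); return np.array(s["position"]),np.array(s["tool_rot"])
E
python3 - <<'E'
from h import *
for n in("scene","top"):
    T=pose();p,d=cam.read_camera(n); cv2.imwrite(f"pics/{n}0.png",p); np.save(f"pics/{n}0.npy",d); c=cam.camera_info(n); print(n,c, (-np.array(c["R"]).T@np.array(c["t"])).round(3))
print(r.get_state()); print(cam.camera_info("wrist"))
E
```

```text
jog.py
pics
plant.py
scene {'fx': 525.6752864519813, 'fy': 525.6752864519813, 'cx': 314.5286728419783, 'cy': 239.40601882859417, 'R': array([[-0.1472136 ,  0.98894694,  0.01766627],
       [ 0.76091641,  0.12464421, -0.6367653 ],
       [-0.63192909, -0.08029796, -0.77085528]]), 't': array([ 0.20473483, -0.349316  ,  1.62277331])} [ 1.321 -0.029  1.025]
top {'fx': 462.96475203129205, 'fy': 462.96475203129205, 'cx': 321.70625344995375, 'cy': 243.1666700295722, 'R': array([[ 0.01154069, -0.99987316,  0.01097651],
       [-0.99789995, -0.01221624, -0.06361173],
       [ 0.06373776, -0.01021933, -0.99791436]]), 't': array([-0.12439675,  0.55938868,  1.15925609])} [ 0.486 -0.106  1.194]
{'clock': 0.1, 'joint_positions': array([-1.10200525e+00,  1.26303674e-01, -4.04958729e-02,  1.40539676e+00,
       -4.28301306e-07,  1.57077997e+00]), 'joint_velocities': array([ 0.00048284, -0.00324339,  0.00307901,  0.00037545,  0.00097775,
       -0.00083785]), 'effort': array([ 4.21596906e-04, -4.36903918e+01,  3.53606308e+01,  1.36500760e-02,
       -8.92268736e-05, -4.05252706e-06]), 'position': arr
[... 161 characters left out ...]
.24874565e-03],
       [-4.05401622e-07, -1.39997531e-03, -9.99999020e-01]]), 'force': array([-0.01894833,  0.31429894,  0.09686514]), 'moment': array([ 0.02422336, -0.00582609, -0.02242384]), 'finger_force': 0.0, 'width': 1.0019472105375162}
{'fx': 331.77410846515045, 'fy': 331.77410846515045, 'cx': 321.84089483741275, 'cy': 242.1312589066286, 'hand_eye': array([[-3.53604845e-04, -9.49563621e-01, -3.13574242e-01,
         8.05860158e-02],
       [ 9.99999801e-01, -4.99536871e-04,  3.85035662e-04,
         4.35610660e-04],
       [-5.22257753e-04, -3.13574043e-01,  9.49563609e-01,
        -1.25347858e-01],
       [ 0.00000000e+00,  0.00000000e+00,  0.00000000e+00,
         1.00000000e+00]])}
```

View pics/scene0.png

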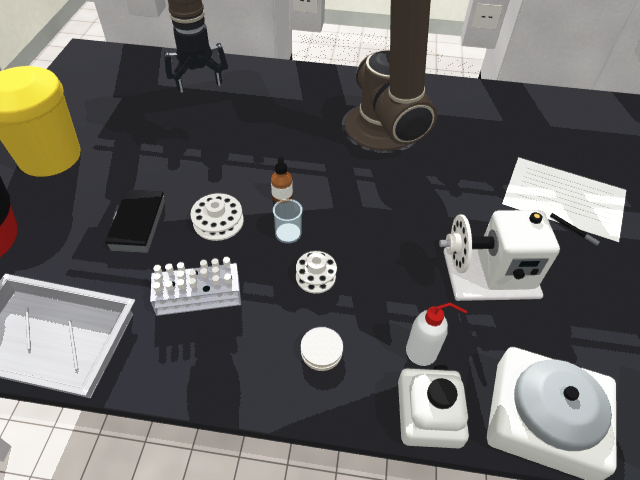

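View pics/top0.png

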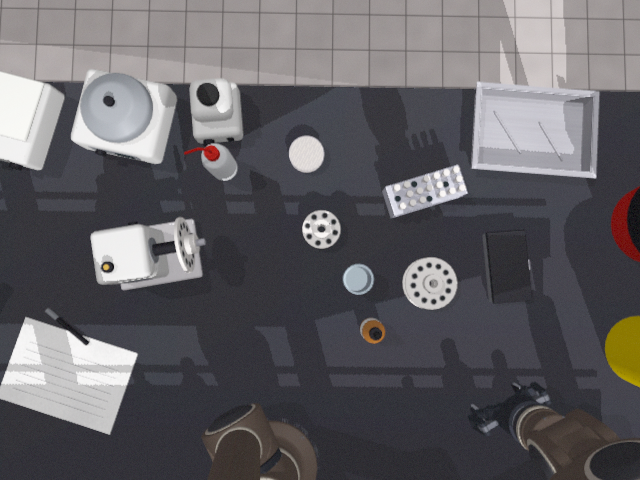

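The views show the rotator (top ~185,245) with the shaft pointing to image right (world −y), the disc at (183,243), the large pile at (431,283), the small pile at (321,229), and the amber bottle and beaker near the middle. I'll measure the pile and shaft from depth in both views.

```bash
python3 - <<'E'
from h import *
C={n:cloud(n,np.load(f"pics/{n}0.npy")) for n in("scene","top")}
rough={"large":("top",431,283),"small":("top",321,229),"tip":("top",203,241),"house":("top",120,253),"wash":("top",212,155),"amber":("top",373,331),"beaker":("top",358,279),"rack":("top",425,190),"slide":("top",509,267)}
for k,(n,u,v) in rough.items(): print(k,C[n][v,u].round(3))
def circ(P):
    (x,y),rr=cv2.minEnclosingCircle(P[:,:2].astype(np.float32)); return np.round([x,y,rr],4)
for n in C:
    P=C[n].reshape(-1,3)
    for k in("large","small"):
        c=C["top"][rough[k][2],rough[k][1]][:2]
        if k=="large": c=C["top"][283,431][:2]
        q=P[np.hypot(*(P[:,:2]-c).T)<.08]
        for lo,hi in((.034,.045),(.058,.070)):
            s=q[(q[:,2]>lo)&(q[:,2]<hi)]; print(n,k,lo,len(s),circ(s),np.median(s[:,2]).round(4))
    # rotator region
    c=C["top"][243,185][:2]
    q=P[(np.abs(P[:,:2]-c)<.12).all(1)&(P[:,2]>.06)&(P[:,2]<.21)]
    np.save(f"pics/rot_{n}.npy",q)
    for y in np.arange(q[:,1].min(),q[:,1].max(),.01):
        s=q[(q[:,1]>=y)&(q[:,1]<y+.01)]
        if len(s)>3: print(n,"y",round(y,3),len(s),"x",s[:,0].min().round(3),s[:,0].max().round(3),"z",s[:,2].min().round(3),s[:,2].max().round(3))
A=cv2.imread("pics/top0.png")[195:300,80:230];B=cv2.imread("pics/scene0.png")[200:305,430:580]
cv2.imwrite("pics/crop.png",np.vstack([cv2.resize(A,(428,300),interpolation=2),cv2.resize(B,(428,300),interpolation=2)]))
E
```

```text
large [ 0.463 -0.4    0.004]
small [ 0.599 -0.116 -0.001]
tip [0.555 0.155 0.136]
house [ 0.486 -0.106  1.194]
wash [0.749 0.134 0.158]
amber [ 0.352 -0.238  0.111]
beaker [ 0.471 -0.212  0.001]
rack [ 0.691 -0.369  0.073]
slide [ 0.506 -0.587  0.038]
scene large 0.034 1277 [ 0.4633 -0.3909  0.0666] 0.04
scene large 0.058 190 [ 0.4633 -0.3906  0.025 ] 0.0632
scene small 0.034 773 [ 0.5946 -0.1165  0.0496] 0.0398
scene small 0.058 223 [ 0.5939 -0.116   0.0247] 0.0634
scene y 0.151 36 x 0.549 0.563 z 0.122 0.141
scene y 0.161 58 x 0.529 0.559 z 0.111 0.147
scene y 0.171 118 x 0.536 0.574 z 0.106 0.153
scene y 0.181 253 x 0.483 0.574 z 0.1 0.189
scene y 0.191 403 x 0.51 0.588 z 0.064 0.194
scene y 0.201 268 x 0.548 0.612 z 0.076 0.194
scene y 0.211 24 x 0.54 0.608 z 0.101 0.164
scene y 0.221 52 x 0.533 0.556 z 0.126 0.145
scene y 0.231 57 x 0.533 0.554 z 0.125 0.147
scene y 0.241 52 x 0.527 0.551 z 0.123 0.145
scene y 0.251 61 x 0.487 0.55 z 0.118 0.146
scene y 0.261 419 x 0.474 0.558 z 0.06 0.175
scene y 0.271 541 x 0.475 0.586 z 0.06 0.18
scene y 0.281 389 x 0.474 0.592 z 0.061 0.179

[... 330 characters left out ...]
 0.0226] 0.0628
top y 0.152 34 x 0.546 0.56 z 0.128 0.142
top y 0.162 68 x 0.53 0.56 z 0.105 0.15
top y 0.172 107 x 0.527 0.572 z 0.112 0.153
top y 0.182 330 x 0.484 0.574 z 0.073 0.186
top y 0.192 300 x 0.493 0.588 z 0.067 0.195
top y 0.202 153 x 0.542 0.608 z 0.08 0.192
top y 0.212 29 x 0.529 0.6 z 0.134 0.158
top y 0.222 55 x 0.527 0.554 z 0.131 0.146
top y 0.232 54 x 0.524 0.552 z 0.131 0.147
top y 0.242 54 x 0.524 0.549 z 0.133 0.146
top y 0.252 61 x 0.481 0.55 z 0.081 0.156
top y 0.262 531 x 0.471 0.555 z 0.06 0.176
top y 0.272 443 x 0.471 0.583 z 0.061 0.179
top y 0.282 306 x 0.468 0.587 z 0.068 0.18
top y 0.292 272 x 0.466 0.59 z 0.064 0.18
top y 0.302 246 x 0.463 0.587 z 0.069 0.181
```

View pics/crop.png

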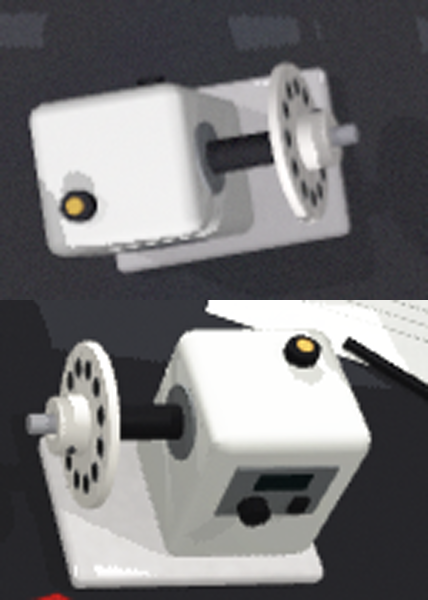

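The crop shows the disc near vertical on the shaft, with the hub toward −y and bare shaft past it. The shaft is yawed about 9–10° from −y. Next I'll fit the axis.

```bash
python3 - <<'E'
from h import *
from scipy.optimize import least_squares
for n in("scene","top"):
    q=np.load(f"pics/rot_{n}.npy")
    # housing+shaft: fit sleeve and shaft cylinder with common axis: x=x0+m*(y-.2), z=z0
    sl=q[(q[:,1]>.218)&(q[:,1]<.245)&(abs(q[:,0]-.54)<.03)&(q[:,2]>.11)&(q[:,2]<.16)]
    sh=q[(q[:,1]>.148)&(q[:,1]<.164)&(abs(q[:,0]-.554)<.012)&(q[:,2]>.115)&(q[:,2]<.142)]
    def f(p):
        o=[]
        for s,R in((sl,.014),(sh,.008)):
            a=np.array([p[1],1,0]);a/=np.linalg.norm(a); v=s-[p[0],.2,p[2]]
            o.append(np.linalg.norm(v-np.outer(v@a,a),axis=1)-R)
        return np.concatenate(o)
    s=least_squares(f,[.548,-.16,.13],loss="soft_l1",f_scale=.001); print(n,len(sl),len(sh),"x0,slope,z0",s.x.round(4),"rms",np.std(f(s.x)).round(4))
    a=np.array([s.x[1],1,0]);a/=np.linalg.norm(a); o=np.array([s.x[0],.2,s.x[2]])
    v=q-o; t=v@a; rad=np.linalg.norm(v-np.outer(t,a),axis=1)
    m=(rad>.03)&(rad<.068)&(t<.04); print(" plate t pct",np.percentile(t[m],[2,10,25,50,75,90,98]).round(4))
    m2=(rad<.027)&(rad>.012)&(t<-.01); print(" hub t pct",np.percentile(t[m2],[2,10,50]).round(4)); m3=(rad<.01)&(t<-.03); print(" tip",np.percentile(t[m3],[1,5]).round(4))
    P=q[(rad>.03)&(rad<.064)&(abs(t-np.median(t[m]))<.012)]; c=P.mean(0); w=np.linalg.svd(P-c)[2][2]; print(" normal",w.round(3),c.round(4))
E
```

```text
scene 139 46 x0,slope,z0 [ 0.5442 -0.1901  0.1295] rms 0.0019
 plate t pct [-0.0076 -0.0069 -0.0064 -0.0058 -0.0047 -0.0014  0.0009]
 hub t pct [-0.0311 -0.03   -0.0233]
 tip [-0.0492 -0.0489]
 normal [-0.197  0.98  -0.026] [0.5562 0.1969 0.1454]
top 147 39 x0,slope,z0 [ 0.5458 -0.1797  0.1291] rms 0.0018
 plate t pct [-0.0058 -0.0054 -0.005  -0.0045 -0.003   0.0003  0.0025]
 hub t pct [-0.0292 -0.0287 -0.022 ]
 tip [-0.0484 -0.0477]
 normal [ 0.18  -0.983  0.032] [0.5445 0.196  0.151 ]
```

```bash
cat >> h.py <<'E'
from scipy.spatial.transform import Rotation as Rn
def tgt(th,az=.183,t=None,flat=0):
    h=np.array([-np.sin(az),np.cos(az),0]); d=np.cos(th)*h-np.sin(th)*np.array([0,0,1.])
    if flat: d=np.array([0,0,-np.cos(th)])-np.sin(th)*h
    y=np.cross(h,[0,0,1.]); return np.stack([np.cross(y,d),y,d],1)
def go(p,R):
    q,Q=pose(); rv=Rn.from_matrix(Q.T@R).as_rotvec(); print("shift(tool now)",(Q.T@(p-q)).round(4),"rotvec",rv.round(4),"|.|",np.linalg.norm(rv).round(3), "joints",np.round(r.get_state()["joint_positions"],2),"t",r.get_state()["clock"])
E
R5='[[.0408,-.0233,0,0,0,0],[.0408,-.0233,0,0,0,0],[.0408,-.0233,0,0,0,0],[.0408,-.0233,0,0,0,0],[.0408,-.0233,0,0,0,0]]'
python3 jog.py '[[0.0408,-0.0233,0,0,0,0],[0.0408,-0.0233,0,0,0,0],[0.0408,-0.0233,0,0,0,0],[0.0408,-0.0233,0,0,0,0],[0.0408,-0.0233,0,0,0,0]]' 1.0
python3 jog.py '[[0.0408,-0.0233,0,0,0,0],[0.0408,-0.0233,0,0,0,0],[0.0408,-0.0233,0,0,0,0],[0.0408,-0.0233,0,0,0,0],[0.0408,-0.0233,0,0,0,0]]'
python3 jog.py '[[0.0408,-0.0233,0,0,0,0],[0.0408,-0.0233,0,0,0,0],[0.0408,-0.0233,0,0,0,0],[0,0,0.025,0,0,0],[0,0,0.025,0,0,0]]'
python3 -c "
from h import *
go(np.array([.574,.042,.193]),tgt(.45))"
```

```text
clock: 0.6
position: [0.367, -0.2705, 0.248]
tool_rot: [[0.892, 0.451, -0.0], [0.451, -0.892, 0.0], [-0.0, -0.0, -1.0]]
force: [-0.2, -0.4, -1.0]
width: 1.0
finger_force: 0.0
clock: 1.1
position: [0.4965, -0.0742, 0.2481]
tool_rot: [[0.892, 0.452, -0.0], [0.452, -0.892, -0.0], [-0.0, -0.0, -1.0]]
force: [0.7, -0.7, 0.2]
width: 0.994
finger_force: 0.0
clock: 1.6
position: [0.5745, 0.0432, 0.1973]
tool_rot: [[0.891, 0.454, 0.0], [0.454, -0.891, -0.0], [0.0, 0.0, -1.0]]
force: [-0.4, 0.5, 0.5]
width: 1.001
finger_force: 0.0
shift(tool now) [-0.001   0.0009  0.0043] rotvec [ 0.7143  0.9566 -1.1376] |.| 1.649 joints [ 0.08  0.23 -0.03  1.31 -0.    2.75] t 1.6
```

```bash

python3 jog.py '[[0,0,0,0.0595,0.0797,-0.0948],[0,0,0,0.0595,0.0797,-0.0948],[0,0,0,0.0595,0.0797,-0.0948],[0,0,0,0.0595,0.0797,-0.0948],[0,0,0,0.0595,0.0797,-0.0948]]' >/dev/null
python3 jog.py '[[0,0,0,0.0595,0.0797,-0.0948],[0,0,0,0.0595,0.0797,-0.0948],[0,0,0,0.0595,0.0797,-0.0948],[0,0,0,0.0595,0.0797,-0.0948],[0,0,0,0.0595,0.0797,-0.0948]]'
python3 jog.py '[[0,0,0,0.0595,0.0797,-0.0948],[0,0,0,0.0595,0.0797,-0.0948],[0,0,0,0,0,0]]'
python3 -c "
from h import *
go(np.array([.574,.042,.193]),tgt(.45))
T=pose();p,d=cam.read_camera('wrist');cv2.imwrite('pics/w1.png',p);np.save('pics/w1.npy',d);np.savez('pics/w1p.npz',p=T[0],R=T[1])"
```

```text
clock: 2.6
position: [0.5735, 0.041, 0.1986]
tool_rot: [[0.091, 0.995, -0.044], [0.577, -0.016, 0.816], [0.812, -0.1, -0.576]]
force: [-0.5, 0.2, -0.3]
width: 0.998
finger_force: 0.0
clock: 2.9
position: [0.5736, 0.0409, 0.1926]
tool_rot: [[-0.065, 0.984, -0.165], [0.427, 0.177, 0.887], [0.902, -0.013, -0.432]]
force: [-0.8, -0.1, -0.3]
width: 1.002
finger_force: 0.0
shift(tool now) [0.0008 0.0005 0.0007] rotvec [-0.0007 -0.003  -0.0136] |.| 0.014 joints [-0.32  0.66  0.15  1.86  0.91  0.68] t 2.9
```

View pics/w1.png

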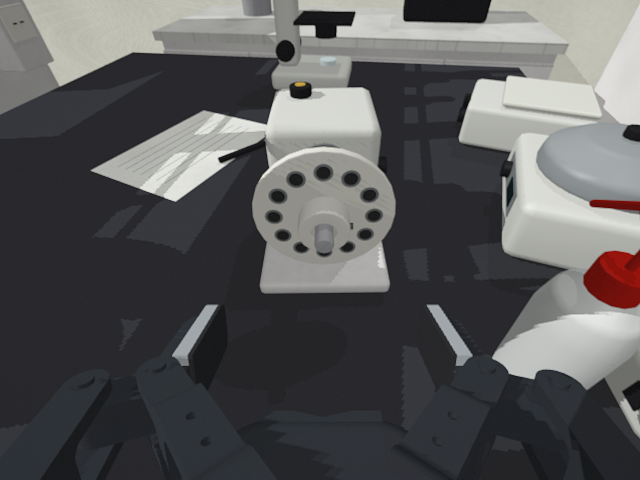

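The wrist view has the disc face-on at (324,205), the hub at (324,225) and the shaft tip at (323,238), centred between the fingers. I'll refine the disc pose with this third view.

```bash
python3 - <<'E'
from h import *
z=np.load('pics/w1p.npz');T=(z['p'],z['R']);P=cloud('wrist',np.load('pics/w1.npy'),T)
print("tip",P[236:242,321:326].reshape(-1,3).mean(0).round(4))
im=cv2.imread('pics/w1.png');q=P[145:265,250:400].reshape(-1,3)
o=np.array([.545,.2,.1275]);h=np.array([-.182,.983,0]);y=np.array([.983,.182,0])
v=q-o;t=v@h;a=v@y;b=v[:,2];m=(abs(t+.0055)<.008)&(np.hypot(a,b)<.075)&(np.hypot(a,b)>.027)
c=q[m].mean(0);w=np.linalg.svd(q[m]-c)[2][2];print(m.sum(),"t med",np.median(t[m]).round(4),"normal",w.round(4))
(x,yy),R=cv2.minEnclosingCircle(np.c_[a[m],b[m]].astype(np.float32));print("rim centre offset (y_tool,z)",round(x,4),round(yy,4),R)
m=(t<-.022)&(t>-.036)&(np.hypot(a,b)<.03);(x,yy),R=cv2.minEnclosingCircle(np.c_[a[m],b[m]].astype(np.float32));print("hub",m.sum(),np.median(t[m]).round(4),round(x,4),round(yy,4),R)
m=(t<-.038)&(np.hypot(a,b)<.02);print("shaft",m.sum(),a[m].mean(),a[m].min(),a[m].max())
go(np.array([.5496,.1749,.1275]),tgt(.45))
E
```

```text
tip [0.554  0.1539 0.137 ]
10154 t med -0.0064 normal [ 0.182  -0.9832  0.0108]
rim centre offset (y_tool,z) 0.0009 -0.0006 0.06565194576978683
hub 1521 -0.0301 0.0018 -0.0007 0.02418067306280136
shaft 364 0.0005198403103920473 -0.007056125399292035 0.008540476996999969
shift(tool now) [-1.000e-03  1.000e-04  1.516e-01] rotvec [ 0.0022  0.0012 -0.0128] |.| 0.013 joints [-0.32  0.65  0.15  1.85  0.91  0.68] t 2.95
```

```bash

python3 jog.py '[[-0.001,0.001,0.035,0,0,-0.012],[0,0,0.035,0,0,0],[0,0,0.035,0,0,0],[0,0,0.025,0,0,0],[0,0,0.01,0,0,0]]'
python3 -c "
from h import *
go(np.array([.5501,.1751,.1275]),tgt(.45))"
```

```text
clock: 3.45
position: [0.551, 0.1674, 0.1375]
tool_rot: [[-0.089, 0.983, -0.159], [0.431, 0.182, 0.884], [0.898, 0.01, -0.44]]
force: [-0.0, -0.5, -0.2]
width: 1.0
finger_force: 0.0
shift(tool now) [-0.0056  0.0004  0.0114] rotvec [0.0045 0.0056 0.0092] |.| 0.012 joints [-0.13  0.54 -0.12  1.47  1.03  0.93] t 3.45
```

```bash

python3 jog.py '[[0,0,0.005,0,0,0],[0,0,0.0,0,0,0]]'
python3 -c "
from h import *
go(np.array([.5501,.1751,.1275]),tgt(.45))
T=pose();p,d=cam.read_camera('wrist');cv2.imwrite('pics/w2.png',p);np.save('pics/w2.npy',d)"
```

```text
clock: 3.65
position: [0.5511, 0.1701, 0.1355]
tool_rot: [[-0.089, 0.983, -0.159], [0.43, 0.182, 0.884], [0.898, 0.011, -0.439]]
force: [-0.3, -0.5, 0.2]
width: 1.001
finger_force: 0.0
shift(tool now) [-0.005  -0.0002  0.0081] rotvec [0.005  0.0047 0.0095] |.| 0.012 joints [-0.13  0.54 -0.12  1.46  1.03  0.94] t 3.65
```

View pics/w2.png

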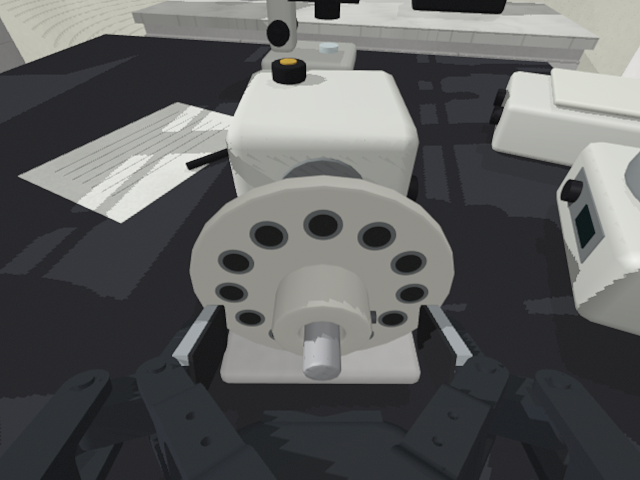

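Fingers straddle the hub symmetrically (hub centre 322 px, pads at 198 and 448). I'll finish the last few mm and close.

```bash

python3 jog.py '[[-0.005,0,0.004,0,0,0],[0,0,0.004,0,0,0],[0,0,0,0,0,0]]'
python3 jog.py '[[0,0,0,0,0,0],[0,0,0,0,0,0],[0,0,0,0,0,0],[0,0,0,0,0,0],[0,0,0,0,0,0]]' 0.3
python3 jog.py '[[0,0,0,0,0,0],[0,0,0,0,0,0],[0,0,0,0,0,0]]' 0.0
python3 -c "
from h import *
go(np.array([.5501,.1751,.1275]),tgt(.45))"
```

```text
clock: 4.0
position: [0.5505, 0.1744, 0.1254]
tool_rot: [[-0.086, 0.983, -0.159], [0.429, 0.181, 0.885], [0.899, 0.008, -0.438]]
force: [0.3, -0.6, 0.2]
width: 0.998
finger_force: 0.0
clock: 4.5
position: [0.5507, 0.1744, 0.1261]
tool_rot: [[-0.087, 0.983, -0.159], [0.429, 0.181, 0.885], [0.899, 0.009, -0.438]]
force: [0.3, -1.6, 0.5]
width: 0.519
finger_force: 60.7
clock: 4.8
position: [0.5507, 0.1744, 0.1261]
tool_rot: [[-0.087, 0.983, -0.159], [0.429, 0.181, 0.885], [0.899, 0.009, -0.438]]
force: [1.4, -1.9, 2.0]
width: 0.521
finger_force: 60.8
shift(tool now) [ 0.0016 -0.0005  0.0001] rotvec [0.0045 0.0029 0.0078] |.| 0.009 joints [-0.12  0.55 -0.14  1.43  1.03  0.95] t 4.8
```

```bash

python3 jog.py '[[0.0022,0,-0.0011,0,0,0],[0,0,0,0,0,0],[-0.0044,0,-0.009,0,0,0],[-0.0044,0,-0.009,0,0,0]]'
python3 jog.py '[[-0.0066,0,-0.0135,0,0,0],[-0.0066,0,-0.0135,0,0,0],[-0.0066,0,-0.0135,0,0,0],[-0.0088,0,-0.018,0,0,0],[-0.0088,0,-0.018,0,0,0]]'
python3 -c "
from h import *
go(np.array([.5501,.1751,.1275]),tgt(.45))"
```

```text
clock: 5.2
position: [0.5539, 0.1543, 0.1282]
tool_rot: [[-0.087, 0.983, -0.161], [0.429, 0.183, 0.885], [0.899, 0.008, -0.438]]
force: [0.1, -0.0, -1.3]
width: 0.517
finger_force: 61.2
clock: 5.7
position: [0.5698, 0.0695, 0.128]
tool_rot: [[-0.087, 0.983, -0.16], [0.429, 0.181, 0.885], [0.899, 0.008, -0.437]]
force: [-0.3, 0.5, -1.6]
width: 0.516
finger_force: 61.2
shift(tool now) [ 0.0466 -0.0002  0.0968] rotvec [0.0041 0.0026 0.0071] |.| 0.009 joints [-0.28  0.66  0.03  1.68  0.94  0.72] t 5.7
```

```bash

python3 jog.py '[[0.0196,-0.0279,-0.0196,0,0,0],[0.0196,-0.0279,-0.0196,0,0,0],[0.0196,-0.0279,-0.0196,0,0,0],[0.0196,-0.0279,-0.0196,0,0,0],[0.0196,-0.0279,-0.0196,0,0,0]]'
python3 jog.py '[[0,0,0,0,-0.143,0],[0,0,0,0,-0.143,0],[0,0,0,0,-0.143,0],[0,0,0,0,-0.143,0],[0,0,0,0,-0.143,0]]' >/dev/null
python3 jog.py '[[0,0,0,0,-0.143,0],[0,0,0,0,-0.143,0],[0,0,0,0,-0.143,0],[0,0,0,0,-0.143,0],[0,0,0,0,-0.143,0]]'
python3 jog.py '[[0,0,0,0,-0.141,0],[0,0,0,0,0,0]]'
python3 -c "
from h import *
go(np.array([.43,.0,.2]),tgt(.45,flat=1))
for n in ('wrist','scene'):
  T=pose();p,d=cam.read_camera(n);cv2.imwrite(f'pics/{n}3.png',p);np.save(f'pics/{n}3.npy',d)
np.savez('pics/w3p.npz',p=T[0],R=T[1])
P=cloud('scene',d);q=P[(abs(P[...,0]-T[0][0])<.12)&(abs(P[...,1]-T[0][1])<.1)&(P[...,2]<T[0][2]+.01)&(P[...,2]>.05)]
print(len(q),T[0])
# plane ransac for the plate
rng=np.random.default_rng(0);best=0
for i in range(500):
  s=q[rng.choice(len(q),3)];w=np.cross(s[1]-s[0],s[2]-s[0]);L=np.linalg.norm(w)
  if L<1e-6: continue
  w/=L;m=abs((q-s[0])@w)<.0015
  if m.sum()>best and abs(w[2])>.8: best=m.sum();M=m
c=q[M].mean(0);w=np.linalg.svd(q[M]-c)[2][2];print(best,c,w)
print(cv2.minEnclosingCircle(q[M][:,:2].astype(np.float32)))
"
```

```text
clock: 6.2
position: [0.4386, -0.0002, 0.259]
tool_rot: [[-0.087, 0.983, -0.159], [0.428, 0.181, 0.885], [0.899, 0.008, -0.437]]
force: [0.3, 0.5, -1.7]
width: 0.518
finger_force: 61.4
clock: 7.2
position: [0.4394, 0.0005, 0.2592]
tool_rot: [[-0.169, 0.983, 0.066], [0.935, 0.181, -0.305], [-0.312, 0.01, -0.95]]
force: [-0.5, 0.1, -3.0]
width: 0.521
finger_force: 61.4
clock: 7.4
position: [0.4385, 0.0027, 0.2565]
tool_rot: [[-0.166, 0.982, 0.085], [0.883, 0.186, -0.43], [-0.438, 0.003, -0.899]]
force: [0.6, 0.5, -2.5]
width: 0.524
finger_force: 61.3
shift(tool now) [ 0.0238 -0.009   0.0512] rotvec [0.0049 0.0039 0.0026] |.| 0.007 joints [ 0.29 -0.04 -0.25  1.4  -0.45  1.68] t 7.4
1627 [0.43887221 0.00219995 0.25699531]
834 [ 0.45382979 -0.00098242  0.23566165] [ 0.00715349  0.00252773 -0.99997122]
((0.44138288497924805, 0.001569477841258049), 0.0668746680021286)
```

View pics/scene3.png

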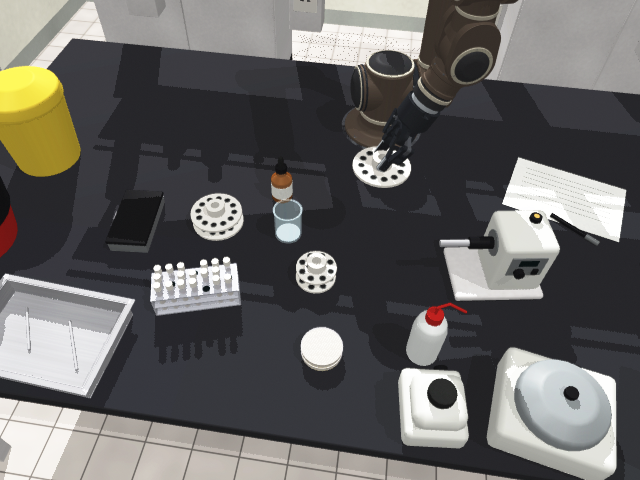

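The scene picture shows the disc held level at (381,166) and the shaft bare. Lowering onto the bench.

```bash

python3 jog.py '[[0.0175,0,0.036,0,0,0],[0.0175,0,0.036,0,0,0],[0.0175,0,0.036,0,0,0],[0.0175,0,0.036,0,0,0],[0.0175,0,0.036,0,0,0]]'
python3 jog.py '[[0.0044,0,0.009,0,0,0],[0.0044,0,0.009,0,0,0],[0,0,0,0,0,0]]'
```

```text
clock: 8.0
position: [0.4417, -0.0001, 0.057]
tool_rot: [[-0.157, 0.984, 0.086], [0.886, 0.179, -0.427], [-0.435, 0.009, -0.9]]
force: [0.5, 0.5, -1.2]
width: 0.52
finger_force: 61.4
clock: 8.3
position: [0.4419, 0.0008, 0.0382]
tool_rot: [[-0.158, 0.984, 0.086], [0.885, 0.18, -0.429], [-0.437, 0.009, -0.899]]
force: [-0.6, -0.4, -1.8]
width: 0.519
finger_force: 61.8
```

```bash

python3 jog.py '[[0.0031,0,0.0063,0,0,0],[0,0,0,0,0,0]]' | sed -n '1,2p;6p'
python3 jog.py '[[0.0005,0,0.0009,0,0,0],[0,0,0,0,0,0]]'| sed -n '1,2p;6p'
python3 jog.py '[[0.0005,0,0.0009,0,0,0],[0,0,0,0,0,0]]'| grep -E 'pos|force'
python3 jog.py '[[0.0003,0,0.0006,0,0,0],[0,0,0,0,0,0]]'| grep -E 'pos|force'
```

```text
clock: 8.5
position: [0.4422, 0.0015, 0.0314]
finger_force: 61.8
clock: 8.7
position: [0.4418, 0.0016, 0.0303]
finger_force: 61.8
position: [0.4419, 0.0016, 0.0295]
force: [-0.3, 0.4, 4.8]
finger_force: 62.4
position: [0.442, 0.0016, 0.0293]
force: [-2.3, 2.8, 9.2]
finger_force: 62.9
```

```bash

python3 jog.py '[[0,0,0,0,0,0],[0,0,0,0,0,0],[0,0,0,0,0,0],[0,0,0,0,0,0]]' 1.0
python3 jog.py '[[0,0,-0.02,0,0,0],[0,0,-0.03,0,0,0],[0,0,-0.04,0,0,0],[0,0,-0.04,0,0,0]]'
python3 jog.py '[[0,0,0,0,0.1125,0],[0,0,0,0,0.1125,0],[0,0,0,0,0.1125,0],[0,0,0,0,0.1125,0],[0,0,0,0,0,0]]'
cat >> h.py <<'E'
def disc(P,c,zp,zt=.0035):  # plate annulus fit: centre, normal
    q=P.reshape(-1,3);v=q[:,:2]-c;m=(np.hypot(*v.T)<.075)&(abs(q[:,2]-zp)<zt);q=q[m]
    k=q.mean(0);w=np.linalg.svd(q-k,full_matrices=False)[2][2];w*=np.sign(w[2])
    return len(q),np.round(cv2.minEnclosingCircle(q[:,:2].astype(np.float32)),4) if 0 else np.round(np.r_[cv2.minEnclosingCircle(q[:,:2].astype(np.float32))[0],cv2.minEnclosingCircle(q[:,:2].astype(np.float32))[1]],4),np.median(q[:,2]).round(4),w.round(4)
E
python3 - <<'E'
from h import *
c=np.array([.442,.0016])
for n in('wrist','top','scene'):
    T=pose();p,d=cam.read_camera(n);P=cloud(n,d,T);cv2.imwrite(f'pics/{n}4.png',p)
    for z in(.008,.032): print(n,z,disc(P,c,z))
go(np.array([.442,.0016,.027]),tgt(0,flat=1)); print(T[0],T[1].round(3))
E
```

```text
clock: 9.5
position: [0.4414, 0.0014, 0.028]
tool_rot: [[-0.16, 0.983, 0.087], [0.885, 0.182, -0.429], [-0.438, 0.008, -0.899]]
force: [0.6, -0.1, 0.6]
width: 0.995
finger_force: 0.0
clock: 9.9
position: [0.4295, 0.0574, 0.1459]
tool_rot: [[-0.159, 0.983, 0.086], [0.885, 0.181, -0.43], [-0.438, 0.008, -0.899]]
force: [1.3, 0.8, 0.1]
width: 1.004
finger_force: 0.0
clock: 10.4
position: [0.4306, 0.0555, 0.1453]
tool_rot: [[-0.178, 0.984, 0.01], [0.984, 0.178, -0.001], [-0.002, 0.009, -1.0]]
force: [-0.2, 0.4, 1.1]
width: 1.003
finger_force: 0.0
wrist 0.008 (12777, array([0.4416, 0.0024, 0.0651]), np.float64(0.008), array([9.0e-04, 2.3e-03, 1.0e+00]))
wrist 0.032 (1809, array([0.4416, 0.0029, 0.0232]), np.float64(0.0318), array([-8.0e-04,  5.2e-03,  1.0e+00]))
top 0.008 (1449, array([0.4406, 0.004 , 0.0727]), np.float64(0.0076), array([-1.1e-03,  7.0e-04,  1.0e+00]))
top 0.032 (183, array([0.4425, 0.0049, 0.0239]), np.float64(0.0316), array([-0.0048, -0.0022,  1.    ]))
scene 0.008 (1164, array([ 0.4395, -0.0012,  0.0703]), np.float64(0.0078), array([ 5.0e-04, -1.2e-03,  1.0e+00]))
scene 0.032 (157, array([0.443 , 0.0036, 0.0247]), np.float64(0.0319), array([-1.020e-02, -9.000e-04,  9.999e-01]))
shift(tool now) [-0.0561  0.0008  0.118 ] rotvec [ 0.0078  0.0047 -0.0009] |.| 0.009 joints [ 0.13 -0.03 -0.43  1.16 -0.    1.52] t 10.55
[0.43014801 0.05645523 0.14481537] [[-0.18   0.984  0.009]
 [ 0.984  0.18  -0.003]
 [-0.005  0.008 -1.   ]]
```

View pics/wrist4.png

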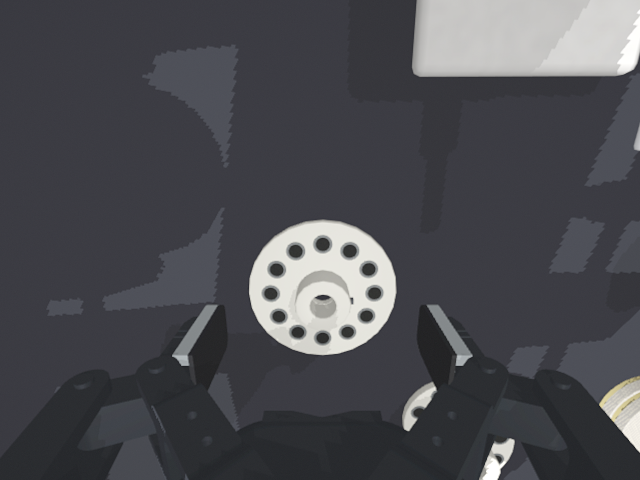

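The wrist view shows the disc flat, hub up, at (323,290), let go. Regrasping it vertically.

```bash

python3 jog.py '[[-0.0272,0.0003,0,0.008,0.004,0],[-0.0272,0.0003,0,0,0,0],[0,0,0.04,0,0,0],[0,0,0.04,0,0,0],[0,0,0.02,0,0,0]]' >/dev/null
python3 jog.py '[[0,0,0.005,0,0,0],[0,0,0,0,0,0]]'
python3 -c "
from h import *
go(np.array([.4416,.0026,.027]),tgt(0,flat=1))"
```

```text
clock: 11.25
position: [0.4402, 0.0046, 0.0395]
tool_rot: [[-0.183, 0.983, -0.002], [0.983, 0.183, 0.0], [0.001, -0.001, -1.0]]
force: [-0.4, 0.0, -0.8]
width: 0.998
finger_force: 0.0
shift(tool now) [-0.0023  0.0011  0.0125] rotvec [-0.0014 -0.0005  0.0011] |.| 0.002 joints [ 0.01  0.06 -0.58  0.93  0.    1.4 ] t 11.25
```

```bash

python3 jog.py '[[-0.0023,0.001,0.008,0,0,0],[0,0,0.0045,0,0,0],[0,0,0,0,0,0]]'
python3 jog.py '[[0,0,0,0,0,0],[0,0,0,0,0,0],[0,0,0,0,0,0],[0,0,0,0,0,0],[0,0,0,0,0,0]]' 0.0
python3 jog.py '[[0,0,0,0,0,0],[0,0,0,0,0,0]]'
python3 jog.py '[[0,0,-0.01,0,0,0],[0,0,-0.03,0,0,0],[0,0,-0.05,0,0,0],[0,0,-0.05,0,0,0],[0,0,-0.05,0,0,0]]'
```

```text
clock: 11.55
position: [0.4422, 0.0019, 0.0275]
tool_rot: [[-0.182, 0.983, 0.001], [0.983, 0.182, 0.001], [0.001, 0.001, -1.0]]
force: [0.1, -0.1, -0.1]
width: 1.002
finger_force: 0.0
clock: 12.05
position: [0.4422, 0.0018, 0.0284]
tool_rot: [[-0.182, 0.983, 0.001], [0.983, 0.182, 0.001], [0.001, 0.001, -1.0]]
force: [-1.9, -0.6, 7.5]
width: 0.519
finger_force: 60.3
clock: 12.25
position: [0.4422, 0.0018, 0.0284]
tool_rot: [[-0.181, 0.983, 0.001], [0.983, 0.181, 0.001], [0.001, 0.001, -1.0]]
force: [-2.8, 0.2, 7.5]
width: 0.522
finger_force: 60.3
clock: 12.75
position: [0.4413, 0.0016, 0.2199]
tool_rot: [[-0.182, 0.983, 0.0], [0.983, 0.182, 0.001], [0.001, 0.0, -1.0]]
force: [0.8, -0.2, -1.3]
width: 0.523
finger_force: 61.8
```

```bash

python3 jog.py '[[0,0,-0.04,0,0,0],[-0.043,-0.0063,0,0,0,0],[-0.043,-0.0063,0,0,0,0],[-0.043,-0.0063,0,0,0,0],[-0.043,-0.0063,0,0,0,0]]' >/dev/null
python3 jog.py '[[-0.043,-0.0063,0,0,0,0],[-0.043,-0.0063,0,0,0,0],[-0.043,-0.0063,0,0,0,0],[-0.043,-0.0063,0,0,0,0],[-0.043,-0.0063,0,0,0,0]]' >/dev/null
python3 jog.py '[[-0.043,-0.0063,0,0,0,0],[-0.043,-0.0063,0,0,0,0],[-0.043,-0.0063,0,0,0,0],[0,0,0,0,0,0]]'
python3 - <<'E'
from h import *
c=np.array([.4625,-.391])
for n in('wrist','top','scene'):
    T=pose();p,d=cam.read_camera(n);P=cloud(n,d,T);cv2.imwrite(f'pics/{n}5.png',p)
    for z in(.040,.064): print(n,z,disc(P,c,z))
    zd=T[0][2]-.0284+.008; print(n,'held',disc(P,T[0][:2],zd,.005))
    if n=='wrist': print(T[0],T[1].round(3))
E
```

```text
clock: 14.15
position: [0.4604, -0.5241, 0.2539]
tool_rot: [[-0.177, 0.984, -0.002], [0.984, 0.177, 0.002], [0.003, -0.002, -1.0]]
force: [0.5, 1.6, -2.3]
width: 0.515
finger_force: 61.8
wrist 0.04 (14199, array([ 0.4631, -0.3926,  0.065 ]), np.float64(0.0399), array([1.1e-03, 7.0e-04, 1.0e+00]))
wrist 0.064 (1927, array([ 0.4631, -0.3923,  0.0232]), np.float64(0.0636), array([-0.0011,  0.0028,  1.    ]))
wrist held (33233, array([ 0.4601, -0.5232,  0.0652]), np.float64(0.2332), array([0.0018, 0.0012, 1.    ]))
[ 0.46038111 -0.52412012  0.25385937] [[-0.177  0.984 -0.002]
 [ 0.984  0.177  0.002]
 [ 0.003 -0.002 -1.   ]]
top 0.04 (1564, array([ 0.4627, -0.3897,  0.0649]), np.float64(0.0393), array([ 0.0023, -0.0018,  1.    ]))
top 0.064 (183, array([ 0.4627, -0.3898,  0.023 ]), np.float64(0.0629), array([-0.0017, -0.0257,  0.9997]))
top held (1576, array([ 0.4601, -0.5178,  0.0651]), np.float64(0.2332), array([ 0.0017, -0.001 ,  1.    ]))
scene 0.04 (1144, array([ 0.4639, -0.3924,  0.0669]), np.float64(0.0398), array([-4.e-04,  6.e-04,  1.e+00]))
scene 0.064 (146, array([ 0.4634, -0.3902,  0.0237]), np.float64(0.0637), array([-0.0171,  0.0047,  0.9998]))
scene held (1280, array([ 0.4605, -0.5192,  0.0672]), np.float64(0.2353), array([1.5e-03, 9.0e-04, 1.0e+00]))
```

View pics/wrist5.png

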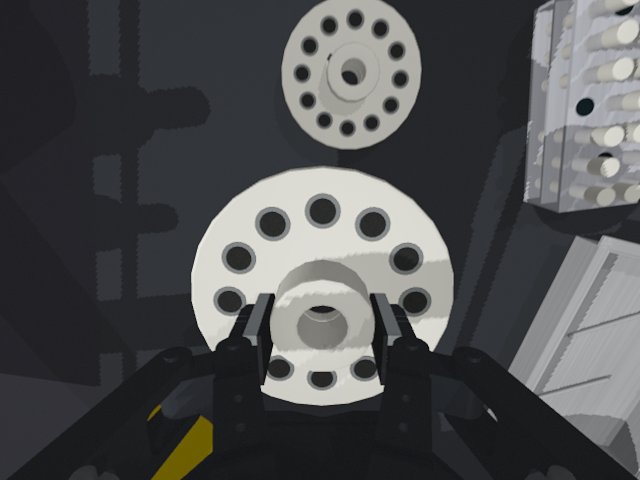

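The held disc is at (322,285) and the pile's top disc is ahead at (351,72) with a clear way to it. Moving over the pile and checking before final lowering.

```bash

python3 jog.py '[[0.0425,0.0087,0,0,0,0],[0.0425,0.0087,0,0,0,0],[0.0425,0.0087,0,0,0,0],[0,0,0,0,0,0]]' 
python3 jog.py '[[0,0,0.04,0,0,0],[0,0,0.04,0,0,0],[0,0,0.03,0,0,0],[0,0,0.02,0,0,0],[0,0,0,0,0,0]]'
python3 - <<'E'
from h import *
for n in('wrist','top','scene'):
    T=pose();p,d=cam.read_camera(n);P=cloud(n,d,T)
    zd=T[0][2]-.0284+.008; print(n,'held',disc(P,T[0][:2],zd,.005))
go(np.array([.4634,-.394,.1124]),tgt(0,flat=1))
E
```

```text
clock: 14.7
position: [0.4635, -0.3832, 0.2593]
tool_rot: [[-0.187, 0.982, 0.001], [0.982, 0.187, 0.002], [0.002, 0.002, -1.0]]
force: [-0.8, 0.2, -1.5]
width: 0.518
finger_force: 61.9
clock: 15.2
position: [0.4624, -0.3869, 0.1248]
tool_rot: [[-0.183, 0.983, -0.003], [0.983, 0.183, 0.004], [0.005, -0.003, -1.0]]
force: [0.1, -0.0, -1.9]
width: 0.515
finger_force: 61.8
wrist held (33217, array([ 0.4624, -0.3862,  0.0653]), np.float64(0.1043), array([ 2.7e-03, -6.0e-04,  1.0e+00]))
top held (1090, array([ 0.4628, -0.3844,  0.0647]), np.float64(0.1056), array([2.e-03, 2.e-04, 1.e+00]))
scene held (1192, array([ 0.4643, -0.3877,  0.0663]), np.float64(0.1079), array([ 2.e-04, -3.e-04,  1.e+00]))
shift(tool now) [-0.0045 -0.002   0.0167] rotvec [0.002  0.001  0.0003] |.| 0.002 joints [-0.7   0.3  -0.08  1.18  0.    0.69] t 15.35
```

```bash

python3 jog.py '[[-0.0053,-0.0008,0,0,0,0],[0,0,0.012,0,0,0],[0,0,0.01,0,0,0],[0,0,0,0,0,0],[0,0,0,0,0,0]]'
python3 - <<'E'
from h import *
for n in('wrist','top','scene'):
    T=pose();p,d=cam.read_camera(n);P=cloud(n,d,T)
    zd=T[0][2]-.0284+.008; print(n,'held',disc(P,T[0][:2],zd,.005))
go(np.array([.4634,-.393,.0924]),tgt(0,flat=1))
E
```

```text
clock: 15.85
position: [0.4637, -0.3943, 0.1044]
tool_rot: [[-0.182, 0.983, -0.001], [0.983, 0.182, 0.002], [0.002, -0.001, -1.0]]
force: [0.3, -0.4, -1.5]
width: 0.516
finger_force: 61.8
wrist held (33242, array([ 0.4637, -0.3935,  0.0653]), np.float64(0.0838), array([2.0e-04, 1.6e-03, 1.0e+00]))
top held (1032, array([ 0.4639, -0.3914,  0.0651]), np.float64(0.0835), array([-5.0e-04,  3.2e-03,  1.0e+00]))
scene held (1179, array([ 0.4648, -0.3915,  0.0667]), np.float64(0.0846), array([-7.e-04,  4.e-04,  1.e+00]))
shift(tool now) [ 0.0018 -0.0005  0.013 ] rotvec [ 0.0007 -0.0006 -0.0004] |.| 0.001 joints [-0.71  0.32 -0.11  1.14  0.    0.68] t 16.0
```

```bash

python3 jog.py '[[0.0012,-0.0008,0.005,0,0,0],[0,0,0.004,0,0,0],[0,0,0,0,0,0]]' | grep -E "pos|force:"
python3 jog.py '[[0,0,0.001,0,0,0],[0,0,0,0,0,0]]'| grep -E 'pos|force:'
python3 jog.py '[[0,0,0.001,0,0,0],[0,0,0,0,0,0]]'| grep -E 'pos|force:'
```

```text
position: [0.4627, -0.3932, 0.0953]
force: [-0.6, 0.2, -1.7]
finger_force: 61.8
position: [0.4631, -0.3935, 0.0951]
force: [-0.8, 0.2, -2.0]
finger_force: 61.8
position: [0.4631, -0.3936, 0.0941]
force: [0.6, 1.2, -0.8]
finger_force: 61.8
```

```bash

python3 jog.py '[[0,0,0.001,0,0,0],[0,0,0,0,0,0]]'| grep -E 'pos|force:'
python3 jog.py '[[0,0,0.0007,0,0,0],[0,0,0,0,0,0]]'| grep -E 'pos|force:'
```

```text
position: [0.4631, -0.3935, 0.0931]
force: [0.2, 0.6, -2.3]
finger_force: 61.8
position: [0.4632, -0.3936, 0.0926]
force: [-0.1, 1.3, -1.0]
finger_force: 61.9
```

```bash

python3 jog.py '[[0,0,0.0007,0,0,0],[0,0,0,0,0,0]]'| grep -E 'pos|force:'
python3 jog.py '[[0,0,0.0005,0,0,0],[0,0,0,0,0,0]]'| grep -E 'pos|force:'
```

```text
position: [0.4632, -0.3937, 0.0925]
force: [-1.1, 1.4, 4.3]
finger_force: 62.4
position: [0.4632, -0.3937, 0.0925]
force: [-2.1, 1.7, 8.1]
finger_force: 62.8
```

Contact reached at TCP 0.0925, as expected. Releasing and backing off.

```bash

python3 jog.py '[[0,0,0,0,0,0],[0,0,0,0,0,0],[0,0,0,0,0,0],[0,0,0,0,0,0],[0,0,0,0,0,0]]' 1.0
python3 jog.py '[[0,0,-0.01,0,0,0],[0,0,-0.03,0,0,0],[0,0,-0.05,0,0,0],[0,0,-0.05,0,0,0],[0,0,0,0,0,0]]'
python3 jog.py '[[-0.04,0,0,0,0,0],[-0.04,0,0,0,0,0],[-0.03,0,0,0,0,0],[0,0,0,0,0,0]]' | head -2
python3 - <<'E'
from h import *
c=np.array([.4625,-.391])
for n in('wrist','top','scene'):
    T=pose();p,d=cam.read_camera(n);P=cloud(n,d,T);cv2.imwrite(f'pics/{n}6.png',p)
    for z in(.072,.096): print(n,z,disc(P,c,z))
B=cv2.imread('pics/scene6.png')[150:270,170:330];cv2.imwrite('pics/c6.png',np.hstack([cv2.resize(B,(400,300),interpolation=2),cv2.resize(cv2.imread('pics/wrist6.png'),(400,300))]))
E
```

```text
clock: 18.0
position: [0.4631, -0.3935, 0.0911]
tool_rot: [[-0.182, 0.983, 0.0], [0.983, 0.182, 0.001], [0.001, 0.0, -1.0]]
force: [-0.4, 1.0, 0.2]
width: 1.003
finger_force: 0.0
clock: 18.5
position: [0.4651, -0.3954, 0.2402]
tool_rot: [[-0.182, 0.983, 0.01], [0.983, 0.182, -0.007], [-0.009, 0.008, -1.0]]
force: [0.6, -0.4, 0.7]
width: 1.0
finger_force: 0.0
clock: 18.9
position: [0.4829, -0.5049, 0.2296]
wrist 0.072 (19549, array([ 0.4631, -0.3931,  0.0651]), np.float64(0.0719), array([0.001 , 0.0012, 1.    ]))
wrist 0.096 (2769, array([ 0.4632, -0.3933,  0.023 ]), np.float64(0.0957), array([0.002 , 0.0014, 1.    ]))
top 0.072 (1626, array([ 0.463 , -0.3908,  0.0649]), np.float64(0.0714), array([ 7.e-04, -7.e-04,  1.e+00]))
top 0.096 (200, array([ 0.4625, -0.3908,  0.0229]), np.float64(0.0952), array([ 0.0273, -0.0094,  0.9996]))
scene 0.072 (1215, array([ 0.4632, -0.3914,  0.0667]), np.float64(0.0719), array([ 3.e-04, -9.e-04,  1.e+00]))
scene 0.096 (161, array([ 0.464 , -0.3904,  0.0249]), np.float64(0.0956), array([-0.0128,  0.0216,  0.9997]))
```

View pics/c6.png

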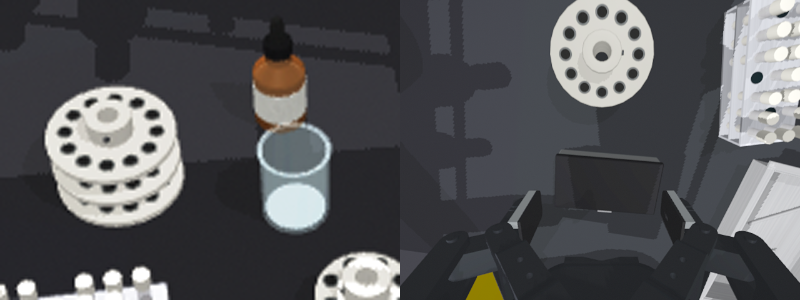

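The picture shows three discs in a square stack at (115,155), with the beaker and bottle untouched and the gripper clear. All three views agree the disc is within about 1 mm of the pile's axis and level. Handing in.

```bash
python3 -c "
from plant import r, cam
print(r.hand_in())"
```

```text
the job is handed in; nothing more can be done
None
```

The tube disc came off the shaft, was laid flat on the bench hub up and let go, then stacked level on the large spares about 1 mm off their axis by camera; the job was handed in at about 19 s, and no verdict was returned.

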